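Reload the suction filter carrier

TASK

The rinsed parts of the suction filter stand on the drying rack. Thread them onto the carrier's level post, the long slotted strainer first and the short collar behind it, and push them along until both are fully home: strainer against the flange, collar against the strainer. Leave the bottles, the jar and the glass standing.

Things in the scene. Friction and masses are not known exactly. Their poses are not given: they have to be found in the camera images.
- carrier: Filter carrier, fixed to the table: black base plate 90 x 250 x 8 mm, long side along its own y; origin: centre of the underside. At its +y end stands a round steel flange (66 mm across, 12 mm thick), from which a level steel post runs towards -y above a cradle of two bars
- post_root (a point): Centre of the flange's face, where the post begins, on the post's axis: (0, 110, 50.8) mm in the carrier's frame, same axes. The first 58 mm of the post from here are thick: 38 mm diameter, the last 8 mm of it tapered to 28 mm
- post_tip (a point): Free end of the post, on its axis: (0, 0, 50.8) mm in the carrier's frame, same axes; 110 mm from the flange. The 52 mm of post nearest this tip are thin: 22 mm diameter, the last 8 mm tapered to 12 mm
- cradle (a point): Point on the post's axis over the open cradle: (0, -62, 50.8) mm in the carrier's frame, same axes. Two level bars along y (10 mm diameter, centres 40 mm apart, top 27 mm above the table) run the carrier's whole length, under the post and 122 mm beyond its tip, no end stop. A 60 mm ring on edge on them is coaxial with the post within 1 mm and slides along them onto it
- rack: Drying rack, fixed: black base plate 90 x 190 x 8 mm, long side along its own y, with two bars like the carrier's and a low steel plate (top 31 mm above the table) at each end. Origin: centre of the underside. The two rings stand on edge on the bars, centred 48 mm either side of the middle, either one at either end, axes along the rack's y, centres 51 mm above the table
- strainer: Long steel ring with dark lengthwise slots: outside diameter 60 mm, 60 mm long, bore 42 mm, 0.21 to 0.37 kg. Origin: its centre; its axis is its own y (both ends alike; it may have rolled about y). Passes over the thick part of the post with 2 mm to spare all round. Home: touching the flange, its centre 30 mm from the flange's face
- collar: Short steel ring with two dark grooves: outside diameter 60 mm, 34 mm long, bore 26 mm, 0.18 to 0.32 kg; origin: centre, axis: own y. Fits only the thin part of the post. Home: touching the seated strainer's end, centre 77 mm from the flange's face, post 16 mm through it. Pushed on its end face, fingers either side of the post, it drives the strainer ahead of it (a few N; home is a hard stop)
- dispenser: Clear pump bottle with blue collar and white pump, 72 mm across, 168 mm high, origin under its centre; a bystander
- cotton_jar: Glass jar with steel lid, 72 mm across, 85 mm high, origin under its centre; a bystander
- cup: Drinking glass, 66 mm across, 75 mm high, origin under its centre; a bystander standing beyond the gap between rack and carrier
- spray: White bottle, 56 mm across, 150 mm high, origin under its centre; a bystander beyond the rack
Things that resemble listed ones, but are neither listed nor needed, are in the scene too. Leave any blue or red look-alike of the strainer alone.

How it is judged:
By the outcome, as a careful person would: the job done as asked, in the order asked, and still so for the second after the job is handed in, with the robot touching nothing.
It also fails if it takes over 54 s, if anything falls off the work surface, if the arm or the gripper's body presses on something with over 40 N, if the wrist force passes 120 N, or if a joint passes its speed limit or range.

ROBOT

A 6-joint arm with a two-finger parallel gripper is mounted at the origin on the work surface. World frame = base frame: x ahead of the robot, y to its left, z up, the work surface at z = 0. Lengths are in mm, angles in rad, forces in N, time in s.
With the tool pointing down it reaches from about 275 to 1000 mm from the base axis. Payload 8.4 kg.
Tool frame: the origin (TCP) lies at the centre of the arm's flange, where the gripper is bolted on; the fingertips stand 173 mm ahead of it and the grasp point (between the pads) lies 155 mm ahead of it; z points along the fingers, y is the direction in which the jaws open and shut (so a half turn about z gives the same grasp; the last joint's range is limited). The gripper opens to 85 mm and grips with 20 to 120 N. Pads are 22 mm wide; open, the fingers measure 114 mm over their backs; the gripper's body (76 mm by 85 mm) begins 54 mm behind the grasp point. The pads swing forward as they close: fully open they stand 13 mm farther back than shut.
Start: joints at [-1.188, 0.353, 1.633, -0, 1.155, -0.002], TCP at [234.608, -579.3, 404.681] pointing down, gripper open.
Joint ranges: [-2.63, 2.63], [-0.92, 2.1], [0.06, 2.66], [-1.3, 4.44], [0, 2.69], [-3.02, 3.02]. Speed limits (rad/s): [2.22, 2.22, 2.79, 3.14, 3.14, 3.14].

INTERFACE

Orientations are given as [roll, pitch, yaw] about the fixed x, y, z axes, in that order (R = Rz(yaw) Ry(pitch) Rx(roll)).
In Python, from rig import sense, grab_frame, camera_model, sign_off gives the robot as it stands. The module is installed in compiled form; this text tells all that it offers.
- The arm moves only by the tool step_arm, never from a script. Its argument "commands" is a list of rows, each a list of 3 entries, a list of its own where there are three numbers: the shift along the tool's x, y, z in mm, then the turn about the tool's z in rad, then the opening, from 0 (shut) to 1 (fully open). A call has 1 to 20 rows; each row shifts and turns the pose as measured when the row begins, along the tool's axes as they then stand; what a row does not reach is not made up. A row lasts 1/8 s, in which the tool goes at most 62.5 mm and 10.7 degrees, less where a joint would pass 70% of its speed; a pose out of reach is approached as far as the arm can. A call with a gripper value outside its range is refused whole. The fingers move at their own pace and stop on an object; "force" is the grip in N (left out, the last holds). Time passes only in rows, so rows that do not move let the fingers close. It gives the time, the measured TCP pose, the force and the opening at its end, in the units of the state.
- sense(): the state, without advancing time (a new reading comes with each control period).
- grab_frame(name): name is "side" or "top" or "wrist"; returns the picture (384x512x3 uint8, blue, green, red); there is no depth.
- camera_model(name): a dict with "fx", "fy", "cx", "cy" (pixels), "dist" ([k1, k2, p1, p2, k3] as OpenCV has them; the pictures are not rectified), "R" (3x3) and "t" (3): a world point X has camera coordinates R X + t. Camera axes: x right, y down, z forward; pixel columns grow to the right and rows downward; lengths in mm; the calibration is good to about 2 mm. A picture is of the moment at which its call begins: read the wrist's pose just before it. camera_model takes no time and is no camera call; for the wrist camera it gives the pose at the moment of the call.
- sign_off(): hands the job in, once; it reports no verdict.
The state is a dict: "clock": time; "qpos": joint angles; "qvel": joint speeds; "joint_efforts": joint torques, N m; "eef_pos": TCP position; "tcp_rot": TCP orientation; "contact_force": force on the tool from outside, world axes, zero at the start; "wrist_torque": the same for the moment, N m; "opening": opening from 0.0 (shut) to 1.0 (fully open).
Only numpy, scipy, OpenCV 4.12 (cv2) and the standard library are available. Lean on these libraries where they do the work, as an engineer would, in place of code of your own. Each camera call takes 0.05 s, during which the arm holds its last target. There are 200 camera calls.

## Working session

There is one attempt and no reset: what is moved stays moved. The work goes in short steps, Python scripts to look and compute and a tool call to move; the robot and the scene stay as the last step left them, time stands still between calls to the robot, and variables do not carry over. Pictures are saved under pics/ and viewed, about 8 in all and at most 12, crops included, and the job is handed in when it is done.

Besides the shell and the picture viewer there is one more tool, called after "Request:" as a command line: name --argument value ..., lists and objects as JSON in quotes. step_arm: Moves the arm, as the interface text tells. Its arguments: {"type":"object","properties":{"commands":{"type":"array","items":{"type":"array"}},"force":{"type":"number"}},"required":["commands"]}

```bash
mkdir -p pics
cat > h.py <<'E'
import numpy as np, cv2
from rig import *
def ray(m,px):
    K=np.array([[m['fx'],0,m['cx']],[0,m['fy'],m['cy']],[0,0,1.]])
    u=cv2.undistortPoints(np.array([[px]],float),K,np.array(m['dist'],float))[0,0]
    R=np.array(m['R']);t=np.array(m['t']).ravel()
    return -R.T@t, R.T@np.array([u[0],u[1],1])
def at(m,px,z):
    c,d=ray(m,px); return (c+d*(z-c[2])/d[2]).round(1)
def proj(m,X):
    K=np.array([[m['fx'],0,m['cx']],[0,m['fy'],m['cy']],[0,0,1.]])
    return cv2.projectPoints(np.array(X,float).reshape(-1,1,3),cv2.Rodrigues(np.array(m['R'],float))[0],np.array(m['t'],float).ravel(),K,np.array(m['dist'],float))[0][:,0].round(1)
E
python3 - <<'E'
from h import *
s=sense();print(s['eef_pos'],s['tcp_rot'],s['opening'],s['clock'])
a=grab_frame('top');b=grab_frame('side');
cv2.imwrite('pics/top0.png',a);cv2.imwrite('pics/side0.png',b)
cv2.imwrite('pics/both.png',cv2.resize(a,(768,576)))
for n in('top','side'):
  m=camera_model(n);print(n,m['fx'],(-np.array(m['R']).T@np.array(m['t']).ravel()).round(),np.round(m['R'],2).tolist())
E
```

```text
[ 234.5145316  -579.08830725  403.95926458] [-3.14021563e+00 -1.46146986e-05  3.84775887e-01] 0.9956981018743624 0.0
top 351.60550405578226 [ 427. -122. 1135.] [[-0.01, -1.0, -0.04], [-0.99, 0.01, -0.16], [0.16, 0.03, -0.99]]
side 381.9872375067784 [492. 540. 729.] [[-0.99, -0.17, 0.01], [-0.13, 0.7, -0.7], [0.11, -0.69, -0.71]]
```

View pics/both.png

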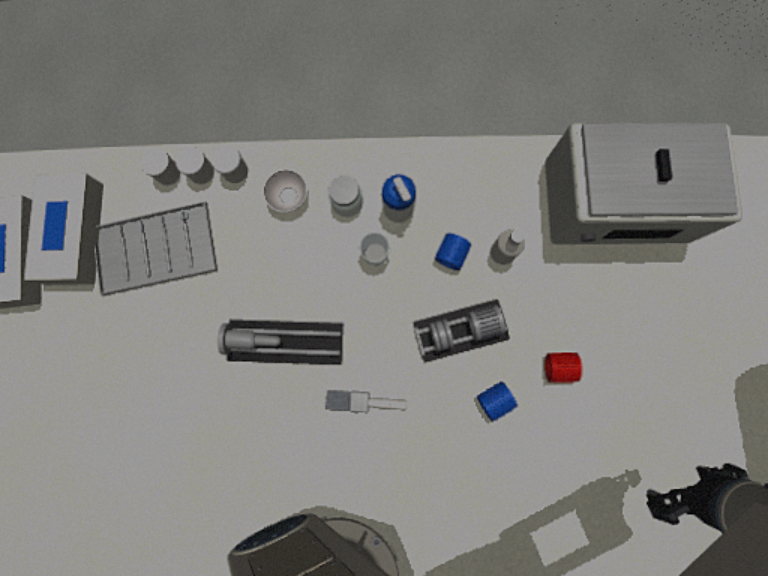

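View pics/side0.png

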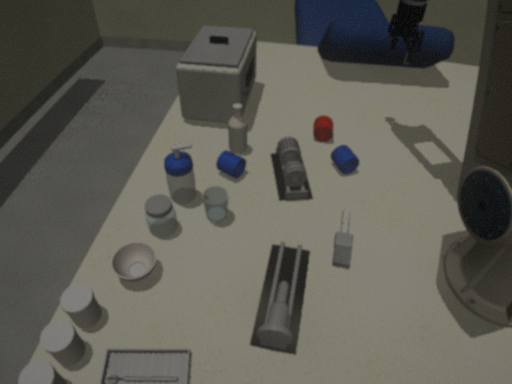

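The top view (768-px scale) shows the carrier at about (285,342) with its flange on the left (+y). The rack is at (462,330), with the steel slotted strainer at its right end (488,321) and the grooved collar at its left (440,333). The look-alikes are blue at (453,251) and (497,401) and red at (563,367). I'll confirm in an enlarged crop.

Run:
```python
from h import *
a=cv2.imread('pics/top0.png')
c=a[195:255,140:345]  # 205x60
r=a[195:245,270:345]; l=a[205:250,140:235]
R=cv2.resize(r,None,fx=8,fy=8,interpolation=cv2.INTER_CUBIC)[:, :600]
L=cv2.resize(l,None,fx=6.3,fy=6.3,interpolation=cv2.INTER_CUBIC)
o=np.zeros((600,600,3),np.uint8)
o[:283,:598]=L[:283,:598]; o[290:600]=cv2.resize(r[:39],(600,310),interpolation=cv2.INTER_CUBIC)
cv2.imwrite('pics/crop.png',o)
```

```text
(no output)
```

View pics/crop.png

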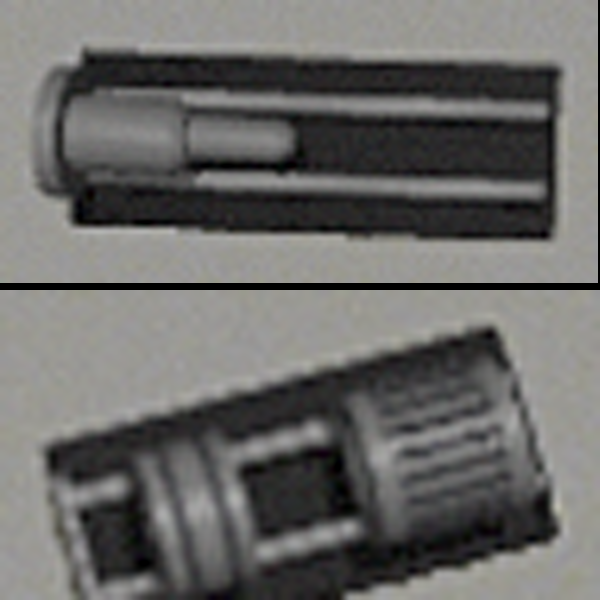

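Run:
```python
from h import *
from scipy.optimize import least_squares
m=camera_model('top')
def fit(px,loc,g):
    def P(p):
        c,s=np.cos(p[2]),np.sin(p[2])
        return np.array([[p[0]+c*x-s*y,p[1]+s*x+c*y,z] for x,y,z in loc])
    r=least_squares(lambda p:(proj(m,P(p))-px).ravel(),g,diff_step=1e-3,x_scale=[1,1,.01])
    print(r.x.round(4),r.fun.round(1)); return r.x
f=lambda q,sx,sy,ox,oy:np.array([((x+.5)/sx-.5+ox,(y+.5)/sy-.5+oy) for x,y in q])
# carrier: world +y = image left; +x = up
pc=f([(558,67),(552,238),(72,225),(83,50)],6.3,6.3,140,205)
for q in pc: print(at(m,q,8))
c0=fit(pc,[(45,-125,8),(-45,-125,8),(-45,125,8),(45,125,8)],[440,60,0.05])
pr=f([(492,36),(558,243),(47,153)],8,7.95,270,195)
r0=fit(pr,[(45,-95,8),(-45,-95,8),(45,95,8)],[440,-230,-.2])
ps=f([(433,150),(190,230)],8,7.95,270,195)
for q in ps: print('ring centre top',at(m,q,81-6))
def T(p,l):
    c,s=np.cos(p[2]),np.sin(p[2]);return [p[0]+c*l[0]-s*l[1],p[1]+s*l[0]+c*l[1]]
for n,p,l in[('root',c0,(0,110)),('tip',c0,(0,0)),('cradle',c0,(0,-62)),('str',r0,(0,-48)),('col',r0,(0,48))]:
    w=T(p,l);print(n,np.round(w,1),proj(m,[*w,51])*2)
```

```text
[526.   -8.3   8. ]
[439.4  -5.4   8. ]
[447. 242.   8.]
[537.1 239.2   8. ]
[4.868755e+02 1.068384e+02 4.190000e-02] [ 2.4 -3.4  4.5 -2.5  3.6  3.2  1.5  3.2]
[ 5.204426e+02 -2.523946e+02 -1.927000e-01] [  4.7   8.5  -7.8  10.2   2.  -16.7]
ring centre top [ 522.1 -303.3   75. ]
ring centre top [ 493.  -211.1   75. ]
root [482.3 216.7] [[309.8 457.4]]
tip [486.9 106.8] [[379.4 454. ]]
cradle [489.5  44.9] [[419.2 452. ]]
str [ 511.2 -299.5] [[642.6 435.4]]
col [ 529.6 -205.3] [[581.  424.2]]
```

```bash
sed -i 's/\[:,0\].round(1)/[:,0]/' h.py
python3 - <<'E'
from h import *
m=camera_model('top')
def fit(px,loc):
    W=np.array([at(m,q,8)[:2] for q in px]);L=np.array(loc,float)
    print(W.tolist())
    w=W-W.mean(0);l=L-L.mean(0)
    a=np.arctan2((l[:,0]*w[:,1]-l[:,1]*w[:,0]).sum(),(l*w).sum())
    R=np.array([[np.cos(a),-np.sin(a)],[np.sin(a),np.cos(a)]])
    t=W.mean(0)-R@L.mean(0); print(t.round(1),a.round(4),(W-L@R.T-t).round(1).tolist()); return R,t
f=lambda q,sx,sy,ox,oy:np.array([((x+.5)/sx-.5+ox,(y+.5)/sy-.5+oy) for x,y in q])
c0=fit(f([(558,67),(552,238),(72,225),(83,50)],6.3,6.3,140,205),[(45,-125),(-45,-125),(-45,125),(45,125)])
r0=fit(f([(492,36),(558,243),(47,153)],8,7.95,270,195),[(45,-95),(-45,-95),(45,95)])
for n,(R,t),l in[('root',c0,(0,110)),('tip',c0,(0,0)),('cradle',c0,(0,-62)),('str',r0,(0,-48)),('col',r0,(0,48))]:
    w=R@np.array(l)+t;print(n,np.round(w,1),proj(m,[*w,51])*2)
s=sense();mw=camera_model('wrist')
print('wristcam',(-np.array(mw['R']).T@np.array(mw['t']).ravel()).round(1),np.round(mw['R'],3).tolist(),mw['fx'])
from scipy.spatial.transform import Rotation as Ro
print(Ro.from_euler('xyz',s['tcp_rot']).as_matrix().round(3))
E
```

```text
[[526.0, -8.3], [439.4, -5.4], [447.0, 242.0], [537.1, 239.2]]
[487.4 116.9] -0.0371 [[-1.7, 1.4], [1.6, 1.0], [-0.0, -1.5], [0.1, -0.9]]
[[574.0, -340.3], [490.1, -363.1], [528.8, -160.4]]
[ 508.6 -261. ] 0.2517 [[-1.8, 1.5], [1.5, 1.1], [0.3, -2.6]]
root [491.5 226.8] [[303.78537473 451.44687924]]
tip [487.4 116.9] [[373.10912612 453.64659938]]
cradle [485.1  54.9] [[412.71262383 454.84833331]]
str [ 520.5 -307.5] [[647.53884154 429.28446735]]
col [ 496.6 -214.5] [[587.47075356 445.60932371]]
wristcam [ 307.1 -549.5  373.6] [[0.376, -0.927, -0.001], [-0.882, -0.358, 0.305], [-0.283, -0.114, -0.952]] 291.7026867069138
[[ 0.927  0.375 -0.   ]
 [ 0.375 -0.927  0.001]
 [-0.    -0.001 -1.   ]]
```

Request:
step_arm --commands '[[[0,0,0],-0.18,1],[[0,0,0],-0.18,1],[[0,0,0],-0.18,1],[[0,0,0],-0.18,1],[[0,0,0],-0.18,1],[[0,0,0],-0.18,1],[[0,0,0],-0.18,1],[[0,0,0],-0.18,1]]'

```text
clock: 1.1
eef_pos: [234.1, -577.9, 400.4]
tcp_rot: [-3.141, -0.008, 1.871]
contact_force: [0.9, 0.4, 0.6]
opening: 1.001
```

```bash
cat >> h.py <<'E'
def go(x,y,z=None,yaw=None):
    s=sense();p=s['eef_pos'];w=s['tcp_rot'][2]
    c,n=np.cos(w),np.sin(w);dx,dy=x-p[0],y-p[1];dz=0 if z is None else p[2]-z
    print('t',round(s['clock'],2),'pos',np.round(p,1),'rot',np.round(s['tcp_rot'],3),'F',np.round(s['contact_force'],1),'op',round(s['opening'],3))
    print('tool shift',np.round([c*dx+n*dy,n*dx-c*dy,dz],1),'turn',None if yaw is None else round(w-yaw,3))
E
python3 -c "
from h import *
go(520.5,-307.5,360,1.8225)"
```

```text
t 1.1 pos [ 234.1 -577.9  400.4] rot [-3.141 -0.008  1.871] F [0.9 0.4 0.6] op 1.001
tool shift [173.7 353.5  40.4] turn 0.048
```

Request:
step_arm --commands '[[[22,44,5],0.048,1],[[22,44,5],0,1],[[22,44,5],0,1],[[22,44,5],0,1],[[22,44,5],0,1],[[22,44,5],0,1],[[22,44,5],0,1],[[20,44,5],0,1],[[0,0,0],0,1]]'

```text
clock: 2.22
eef_pos: [537.0, -310.9, 357.1]
tcp_rot: [-3.138, -0.011, 1.824]
contact_force: [-0.4, -0.6, -0.2]
opening: 1.002
```

Run:
```python
from h import *
go(520.5,-307.5,360,1.8225)
m=camera_model('wrist');a=grab_frame('wrist')
cv2.imwrite('pics/w1.png',a);cv2.imwrite('pics/w1b.png',cv2.resize(a,(768,576)))
for n,p in [('str',(520.5,-307.5,51)),('col',(496.6,-214.5,51)),('strtop',(520.5,-307.5,81))]: print(n,proj(m,p)*1.5)
go(520.5,-307.5,360,1.8225)
```

```text
t 2.23 pos [ 537.  -310.9  357.1] rot [-3.138 -0.011  1.824] F [-0.4 -0.6 -0.2] op 1.002
tool shift [  7.4 -15.2  -2.9] turn 0.001
str [[365.1556715  266.42664698]]
col [[363.12302857 108.91702024]]
strtop [[362.5715592  279.23994506]]
t 2.27 pos [ 535.9 -311.8  357.1] rot [-3.138 -0.011  1.823] F [-0.7 -0.6 -0.9] op 1.0
tool shift [  8.  -13.9  -2.9] turn 0.0
```

View pics/w1b.png

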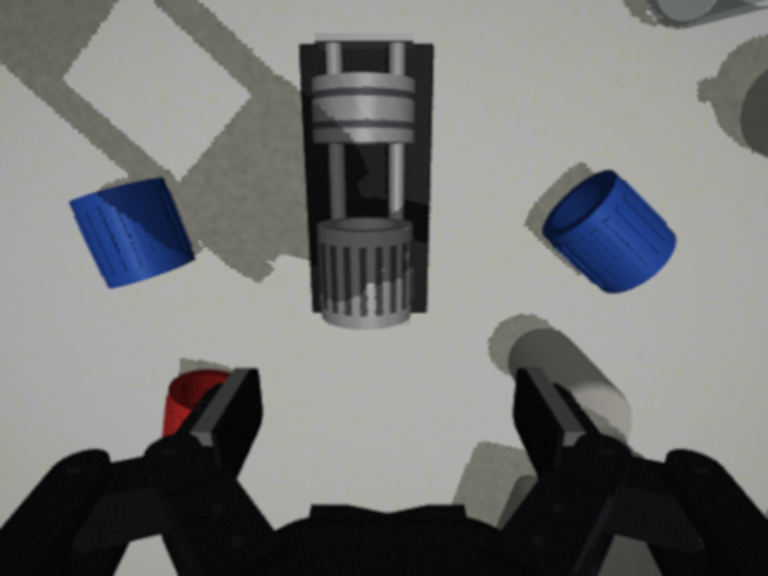

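The wrist view shows the strainer at (365,270) and the collar at (363,108), both where predicted. The spray bottle stands at the right, with its base near (535,350). I'll check its clearance before descending.

Run:
```python
from h import *
m=camera_model('wrist')
S=np.array([520.5,-307.5]);ax=np.array([-.249,.968]);lat=np.array([.968,.249])
for px in [(510,345),(545,328)]:
  g=at(m,(px[0]/1.5,px[1]/1.5),15)[:2];print('spray edge',g,'axial',(g-S)@ax,'lat',(g-S)@lat)
t=camera_model('top')
for px,z in [((515,238),150),((500,260),5)]:
  g=at(t,(px[0]/1.5,px[1]/1.5),z)[:2];print('top',g,'axial',(g-S)@ax,'lat',(g-S)@lat)
for l in(-30,30): print(l,proj(m,[*(S+l*ax),81])*1.5)
go(520.5,-307.5,206,1.8225)
```

```text
spray edge [ 644.1 -351.2] axial -73.07799999999999 lat 108.76350000000002
spray edge [ 665.7 -330.9] axial -58.80599999999998 lat 134.72700000000006
top [ 671.9 -353.3] axial -82.033 lat 135.15099999999998
top [ 659.1 -352.1] axial -77.68420000000003 lat 123.05940000000001
-30 [[365.79816208 325.63292544]]
30 [[364.34570418 227.25382229]]
t 2.27 pos [ 535.9 -311.8  357.1] rot [-3.138 -0.011  1.823] F [-0.7 -0.6 -0.9] op 1.0
tool shift [  8.  -13.9 151.1] turn 0.0
```

Request:
step_arm --commands '[[[8,-14,0],0,1],[[0,0,40],0,1],[[0,0,40],0,1],[[0,0,30],0,1],[[0,0,0],0,1]]'

```text
clock: 2.9
eef_pos: [511.0, -309.5, 246.3]
tcp_rot: [-3.136, -0.011, 1.817]
contact_force: [0.1, -0.6, 0.3]
opening: 1.003
```

```bash
python3 -c "
from h import *
go(520,-306,204,1.8225)"
```

```text
t 2.9 pos [ 511.  -309.5  246.3] rot [-3.136 -0.011  1.817] F [ 0.1 -0.6  0.3] op 1.003
tool shift [ 1.3  9.5 42.3] turn -0.006
```

Request:
step_arm --commands '[[[1,8,0],0,1],[[0,0,0],0,1],[[0,0,0],0,1]]'

```text
clock: 3.28
eef_pos: [518.8, -308.0, 250.2]
tcp_rot: [-3.139, -0.007, 1.815]
contact_force: [-0.7, -0.6, -0.1]
opening: 0.999
```

```bash
python3 -c "
from h import *
go(520,-306,204,1.8225)"
```

```text
t 3.27 pos [ 518.8 -308.   250.2] rot [-3.139 -0.007  1.815] F [-0.7 -0.6 -0.1] op 0.999
tool shift [ 1.6  1.6 46.2] turn -0.007
```

Request:
step_arm --commands '[[[1,1,15],-0.007,1],[[0,0,15],0,1],[[0,0,10],0,1],[[0,0,3],0,1],[[0,0,0],0,1]]'

```text
clock: 3.9
eef_pos: [519.4, -306.1, 203.9]
tcp_rot: [-3.139, -0.008, 1.823]
contact_force: [-0.4, 0.0, 0.7]
opening: 1.002
```

```bash
python3 -c "
from h import *
go(520,-306,204,1.8225)"
```

```text
t 3.9 pos [ 519.4 -306.1  203.9] rot [-3.139 -0.008  1.823] F [-0.4  0.   0.7] op 1.002
tool shift [-0.1  0.6 -0.1] turn 0.001
```

Request:
step_arm --commands '[[[0,0,0],0,0.5],[[0,0,0],0,0.4],[[0,0,0],0,0.4],[[0,0,0],0,0.4],[[0,0,0],0,0.4],[[0,0,-15],0,0.4],[[0,0,-25],0,0.4],[[0,0,-25],0,0.4],[[0,0,0],0,0.4]]' --force 50

```text
clock: 5.03
eef_pos: [519.9, -306.6, 273.7]
tcp_rot: [-3.14, -0.007, 1.823]
contact_force: [-0.7, -0.2, -2.8]
opening: 0.693
```

Run:
```python
from h import *
go(485.1,54.9,280,1.5337)
a=grab_frame('wrist');cv2.imwrite('pics/w2.png',a)
```

```text
t 5.03 pos [ 519.9 -306.6  273.7] rot [-3.14  -0.007  1.823] F [-0.7 -0.2 -2.8] op 0.693
tool shift [358.8  56.5  -6.3] turn 0.289
```

View pics/w2.png

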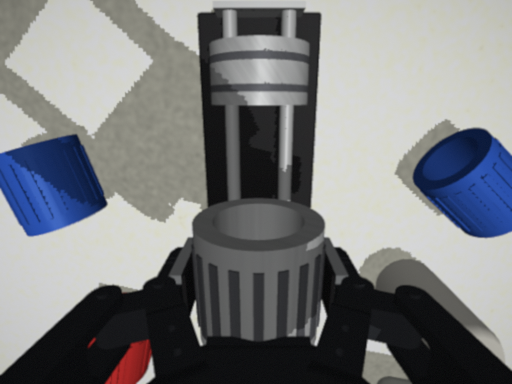

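The strainer is held level, with its bore at (258,222) facing the post direction. The collar still stands at (258,72).

Request:
step_arm --commands '[[[0,0,-25],0.145,0.4],[[0,0,-25],0.144,0.4],[[0,0,0],0,0.4]]'

```text
clock: 5.45
eef_pos: [518.4, -306.1, 320.3]
tcp_rot: [-3.132, -0.009, 1.527]
contact_force: [0.2, -0.1, -2.3]
opening: 0.692
```

```bash
python3 -c "
from h import *
go(484.5,40,280,1.5337)"
```

```text
t 5.45 pos [ 518.4 -306.1  320.3] rot [-3.132 -0.009  1.527] F [ 0.2 -0.1 -2.3] op 0.692
tool shift [344.3 -49.   40.3] turn -0.007
```

Request:
step_arm --commands '[[[40,-6,0],-0.007,0.4],[[45,-6,0],0,0.4],[[45,-6,0],0,0.4],[[45,-6,0],0,0.4],[[45,-6,0],0,0.4],[[45,-7,0],0,0.4],[[40,-6,0],0,0.4],[[30,-5,10],0,0.4],[[10,0,15],0,0.4],[[0,0,0],0,0.4],[[0,0,0],0,0.4]]'

```text
clock: 6.82
eef_pos: [471.7, 49.6, 282.7]
tcp_rot: [-3.114, -0.011, 1.569]
contact_force: [1.0, 0.3, -2.8]
opening: 0.689
```

Run:
```python
from h import *
go(484.5,40,280,1.5337)
m=camera_model('wrist');a=grab_frame('wrist')
cv2.imwrite('pics/w3.png',a);cv2.imwrite('pics/w3b.png',cv2.resize(a,(768,576)))
for n,p in [('root top',(491.5,226.8,69.8)),('root axis',(491.5,226.8,50.8)),('tip',(487.4,116.9,50.8)),('far corners',(537,240,8)),('',(447,242,8))]: print(n,proj(m,p)*1.5)
```

```text
t 6.83 pos [471.7  49.6 282.7] rot [-3.114 -0.011  1.569] F [ 1.   0.3 -2.8] op 0.689
tool shift [-9.6 12.8  2.7] turn 0.036
root top [[ 461.07816435 -142.25470447]]
root axis [[ 454.56068071 -111.24831322]]
tip [[436.03699744 179.1378341 ]]
far corners [[541.60417498 -92.49281571]]
 [[350.37957154 -96.03972889]]
```

View pics/w3b.png

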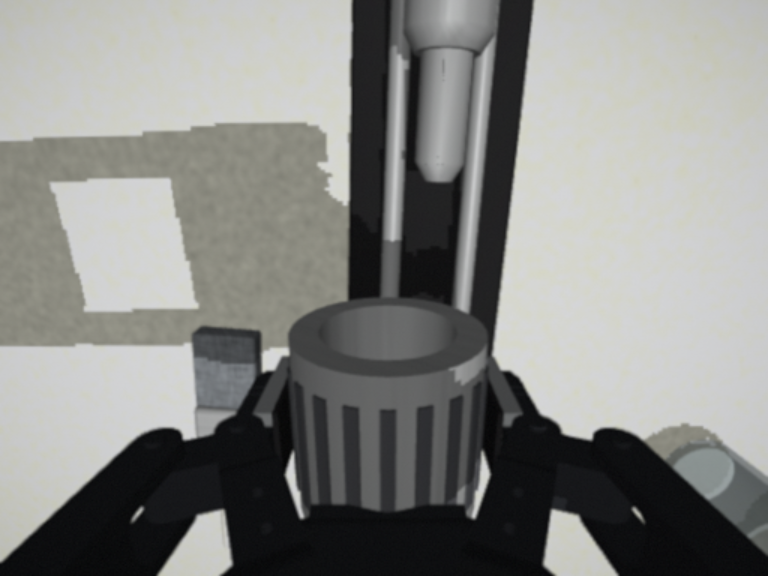

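Tip seen at (440,176) against (436,179) predicted, so the carrier's pose is good to about 1–2 mm. I'll let the arm settle and correct.

Request:
step_arm --commands '[[[-5,12,0],0.036,0.4],[[0,0,0],0,0.4],[[0,0,0],0,0.4]]'

```text
clock: 7.25
eef_pos: [485.5, 42.4, 283.0]
tcp_rot: [-3.115, -0.01, 1.528]
contact_force: [-0.5, 0.6, -3.0]
opening: 0.691
```

```bash
python3 -c "
from h import *
go(485.9,45,250,1.5337)"
```

```text
t 7.25 pos [485.5  42.4 283. ] rot [-3.115 -0.01   1.528] F [-0.5  0.6 -3. ] op 0.691
tool shift [ 2.6  0.3 33. ] turn -0.006
```

Request:
step_arm --commands '[[[1,4,20],-0.006,0.4],[[0,0,25],0,0.4],[[0,0,17],0,0.4],[[0,0,0],0,0.4],[[0,0,0],0,0.4]]'

```text
clock: 7.88
eef_pos: [488.9, 43.5, 221.1]
tcp_rot: [-3.119, -0.011, 1.534]
contact_force: [0.6, 0.1, -3.1]
opening: 0.69
```

```bash
cat >> h.py <<'E'
from scipy.spatial.transform import Rotation as Ro
def grasp(l=(0,0,155)):
    s=sense();return s['eef_pos']+Ro.from_euler('xyz',s['tcp_rot']).apply(l)
E
python3 - <<'E'
from h import *
go(490,45,205,1.5337)
m=camera_model('wrist');g=grasp();f=grasp((30,0,155));a=grab_frame('wrist')
cv2.imwrite('pics/w4.png',a);cv2.imwrite('pics/w4b.png',cv2.resize(a,(768,576)))
print(g,f)
for n,p in [('g',g),('f',f),('tip',(487.4,116.9,50.8)),('mid',(489.4,169,50.8))]: print(n,proj(m,p)*1.5)
E
```

```text
t 7.88 pos [488.9  43.5 221.1] rot [-3.119 -0.011  1.534] F [ 0.6  0.1 -3.1] op 0.69
tool shift [ 1.6  1.  16.1] turn 0.0
[485.46512884  45.2630379   66.19134425] [486.5724188   75.24089866  66.51036301]
g [[387.11273428 399.39441003]]
f [[387.12909541 313.7233464 ]]
tip [[386.01989964 170.60447764]]
mid [[386.24135555 -19.97379135]]
```

View pics/w4b.png

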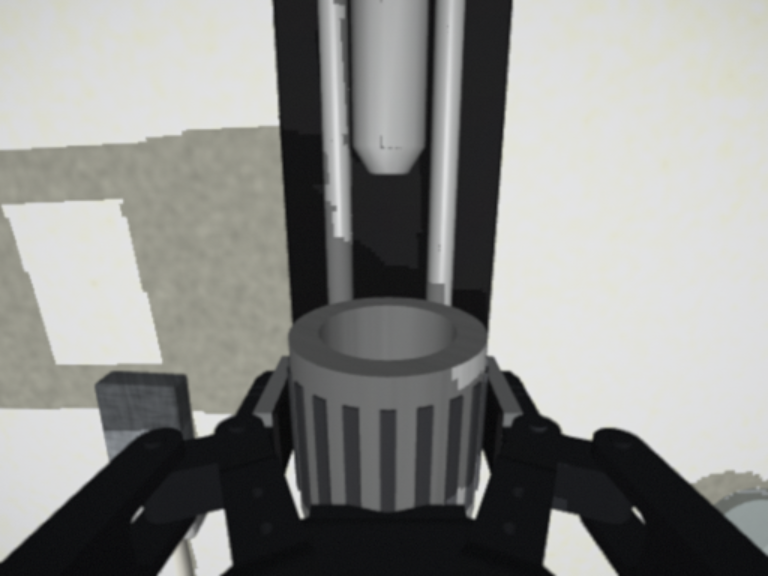

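Aligned: the post is centred at column 389 and the strainer's bore at 388. Lowering onto the bars.

Request:
step_arm --commands '[[[0,1,10],0,0.4],[[0,0,4],0,0.4],[[0,0,3],0,0.4],[[0,0,0],0,0.4]]'

```text
clock: 8.43
eef_pos: [490.3, 43.7, 206.2]
tcp_rot: [-3.121, -0.011, 1.534]
contact_force: [-1.8, -0.8, 0.3]
opening: 0.688
```

```bash
python3 -c "
from h import *
go(489.5,45,204,1.5337)"
```

```text
t 8.43 pos [490.3  43.7 206.2] rot [-3.121 -0.011  1.534] F [-1.8 -0.8  0.3] op 0.688
tool shift [ 1.3 -0.9  2.2] turn 0.0
```

Request:
step_arm --commands '[[[0,0,0],0,0.9],[[0,0,1],0,0.9],[[0,0,0],0,0.9],[[0,0,0],0,0.4],[[0,0,0],0,0.4],[[0,0,0],0,0.4],[[10,0,0],0,0.4],[[15,0,0.2],0,0.4],[[15,0,0.2],0,0.4],[[15,0,0.2],0,0.4],[[0,0,0],0,0.4]]' --force 30

```text
clock: 9.8
eef_pos: [491.3, 103.2, 205.2]
tcp_rot: [-3.117, -0.011, 1.534]
contact_force: [0.2, 2.6, 1.6]
opening: 0.693
```

```bash
python3 -c "
from h import *
go(495,197,205,1.5337);print(grasp())"
```

```text
t 9.8 pos [491.3 103.2 205.2] rot [-3.117 -0.011  1.534] F [0.2 2.6 1.6] op 0.693
tool shift [93.8  0.3  0.2] turn 0.001
[487.49902485 105.05039514  50.29997424]
```

Request:
step_arm --commands '[[[12,0,0.1],0,0.4],[[12,0,0.1],0,0.4],[[12,0,0.1],0,0.4],[[10,0,0.1],0,0.4],[[10,0,0.1],0,0.4],[[0,0,0],0,0.4]]'

```text
clock: 10.55
eef_pos: [493.6, 163.4, 205.3]
tcp_rot: [-3.118, -0.011, 1.534]
contact_force: [0.2, 2.2, 1.5]
opening: 0.696
```

```bash
python3 -c "
from h import *
go(495,197,205,1.5337);print(grasp())"
```

```text
t 10.55 pos [493.6 163.4 205.3] rot [-3.118 -0.011  1.534] F [0.2 2.2 1.5] op 0.696
tool shift [33.6  0.2  0.3] turn 0.001
[489.95583436 165.28657111  50.34044405]
```

Request:
step_arm --commands '[[[8,0,0.1],0,0.4],[[8,0,0.1],0,0.4],[[6,0,0],0,0.4],[[4,0,0],0,0.4],[[3,0,0],0,0.4],[[3,0,0],0,0.4]]'

```text
clock: 11.3
eef_pos: [494.9, 196.9, 205.3]
tcp_rot: [-3.118, -0.011, 1.534]
contact_force: [1.4, -1.7, -0.2]
opening: 0.696
```

```bash
python3 -c "
from h import *
go(495,197,205,1.5337);print(grasp())"
```

```text
t 11.3 pos [494.9 196.9 205.3] rot [-3.118 -0.011  1.534] F [ 1.4 -1.7 -0.2] op 0.696
tool shift [0.1 0.1 0.3] turn 0.0
[491.28115626 198.71565356  50.34605835]
```

Request:
step_arm --commands '[[[3,0,0],0,0.4],[[3,0,0],0,0.4],[[3,0,0],0,0.4]]'

```text
clock: 11.68
eef_pos: [495.2, 200.6, 205.3]
tcp_rot: [-3.116, 0.001, 1.538]
contact_force: [4.3, -24.8, 5.5]
opening: 0.699
```

Run:
```python
from h import *
go(495,197,205,1.5337);print(grasp())
a=grab_frame('wrist');b=grab_frame('side');t=grab_frame('top')
B=cv2.resize(b[230:355,240:330],None,fx=4,fy=4,interpolation=cv2.INTER_CUBIC) # 360x500
A=cv2.resize(a,(440,330))
o=np.zeros((500,800,3),np.uint8);o[:,:360]=B;o[:330,360:]=A
cv2.imwrite('pics/m5.png',o)
```

```text
t 11.68 pos [495.2 200.6 205.3] rot [-3.116e+00  1.000e-03  1.538e+00] F [  4.3 -24.8   5.5] op 0.699
tool shift [-3.7 -0.1  0.3] turn 0.004
[491.27074387 200.67361097  50.30108102]
```

View pics/m5.png

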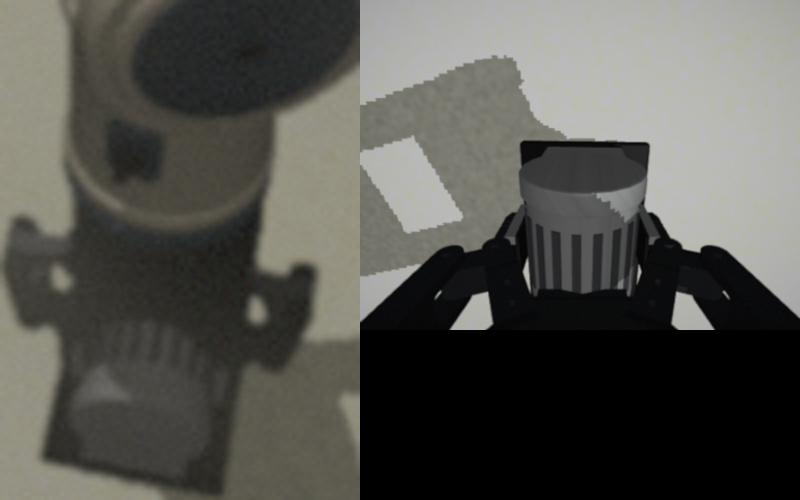

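The wrist panel shows the strainer flush against the flange, and the push met 25 N. Releasing and lifting.

Request:
step_arm --commands '[[[-3,0,0],0,0.4],[[0,0,0],0,1],[[0,0,0],0,1],[[0,0,0],0,1],[[0,0,-20],0,1],[[0,0,-30],0,1],[[0,0,-40],-0.144,1],[[0,0,-20],-0.144,1],[[0,0,0],0,1]]' --force 40

```text
clock: 12.95
eef_pos: [497.2, 198.8, 317.5]
tcp_rot: [-3.114, -0.008, 1.832]
contact_force: [0.0, -0.2, -0.6]
opening: 1.0
```

```bash
python3 -c "
from h import *
go(498,-216,310,1.8225);print(grasp())"
```

```text
t 12.95 pos [497.2 198.8 317.5] rot [-3.114 -0.008  1.832] F [ 0.  -0.2 -0.6] op 1.0
tool shift [-400.9 -106.5    7.5] turn 0.01
[492.79590251 198.99995431 162.54820928]
```

Request:
step_arm --commands '[[[-30,-8,0],0.01,1],[[-42,-11,0],0,1],[[-42,-11,0],0,1],[[-42,-11,0],0,1],[[-42,-11,0],0,1],[[-42,-11,0],0,1],[[-42,-11,0],0,1],[[-42,-11,0],0,1],[[-42,-11,0],0,1],[[-30,-7,0],0,1],[[0,0,0],0,1],[[0,0,0],0,1]]'

```text
clock: 14.45
eef_pos: [485.9, -219.9, 303.0]
tcp_rot: [-3.101, -0.014, 1.782]
contact_force: [0.0, 0.6, -0.4]
opening: 1.002
```

Run:
```python
from h import *
go(498,-216,260,1.8225);print(grasp())
m=camera_model('wrist');a=grab_frame('wrist');cv2.imwrite('pics/w6.png',a)
for n,p in [('col top',(496.6,-214.5,81)),('front top',(496.6-.249*17,-214.5+.968*17,81)),('back top',(496.6+.249*17,-214.5-.968*17,81)),('grasp',grasp())]: print(n,proj(m,p))
```

```text
t 14.45 pos [ 485.9 -219.9  303. ] rot [-3.101 -0.014  1.782] F [ 0.   0.6 -0.4] op 1.002
tool shift [ 1.3 12.7 43. ] turn -0.041
[ 479.2454396  -219.10455763  148.11797775]
col top [[287.23675748 214.66493428]]
front top [[286.97016999 191.66405071]]
back top [[287.47963347 236.56070596]]
grasp [[258.2100857  266.11193983]]
```

View pics/w6.png

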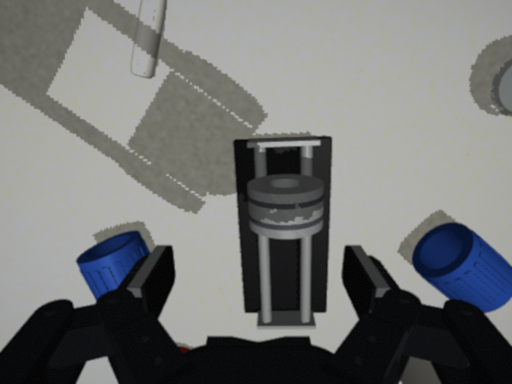

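The collar is at (286,208) as predicted and the cup is clear at right.

```bash
cat >> h.py <<'E'
def gog(x,y,z,yaw):
    s=sense();R=Ro.from_euler('xyz',s['tcp_rot']).as_matrix();g=s['eef_pos']+R@[0,0,155]
    print('t',round(s['clock'],2),'grasp',g.round(1),'rot',np.round(s['tcp_rot'],3),'F',np.round(s['contact_force'],1),'op',round(s['opening'],3))
    print('tool shift',(R.T@(np.array([x,y,z])-g)).round(1),'turn',round(s['tcp_rot'][2]-yaw,3))
E
python3 -c "
from h import *
gog(496.6,-214.5,70,1.8225)"
```

```text
t 14.5 grasp [ 479.3 -219.   148.2] rot [-3.101 -0.014  1.782] F [-0.1  0.  -0.4] op 1.001
tool shift [-0.3 21.  77.4] turn -0.04
```

Request:
step_arm --commands '[[[0,20,0],-0.04,1],[[0,0,20],0,1],[[0,0,0],0,1],[[0,0,0],0,1]]'

```text
clock: 15.0
eef_pos: [508.8, -211.8, 282.4]
tcp_rot: [-3.104, -0.015, 1.83]
contact_force: [-0.6, -0.1, 0.2]
opening: 0.996
```

```bash
python3 -c "
from h import *
gog(496.6,-214.5,49,1.8225)"
```

```text
t 15.0 grasp [ 502.5 -211.1  127.6] rot [-3.104 -0.015  1.83 ] F [-0.6 -0.1  0.2] op 0.996
tool shift [-3.  -3.6 78.7] turn 0.008
```

Request:
step_arm --commands '[[[-3,-3.5,10],0.008,1],[[0,0,20],0,1],[[0,0,20],0,1],[[0,0,15],0,1],[[0,0,8],0,1],[[0,0,3],0,1],[[0,0,0],0,1]]'

```text
clock: 15.88
eef_pos: [503.8, -216.3, 205.3]
tcp_rot: [-3.107, -0.012, 1.821]
contact_force: [-1.1, 0.4, -0.0]
opening: 1.0
```

```bash
python3 -c "
from h import *
gog(496.6,-214.5,49,1.8225)"
```

```text
t 15.88 grasp [ 498.2 -215.8   50.4] rot [-3.107 -0.012  1.821] F [-1.1  0.4 -0. ] op 1.0
tool shift [ 1.7 -1.1  1.5] turn -0.001
```

Request:
step_arm --commands '[[[1.5,-1,1],0,1],[[0,0,0],0,0.4],[[0,0,0],0,0.4],[[0,0,0],0,0.4],[[0,0,0],0,0.4],[[0,0,0],0,0.4],[[0,0,-15],0,0.4],[[0,0,-25],0,0.4],[[0,0,-30],0.145,0.4],[[0,0,-20],0.144,0.4],[[0,0,0],0,0.4]]' --force 50

```text
clock: 17.25
eef_pos: [505.9, -215.3, 301.6]
tcp_rot: [-3.106, -0.0, 1.526]
contact_force: [0.1, -0.2, -2.2]
opening: 0.689
```

```bash
python3 -c "
from h import *
gog(486,50,100,1.5337)"
```

```text
t 17.25 grasp [ 500.4 -215.   146.7] rot [-3.106 -0.     1.526] F [ 0.1 -0.2 -2.2] op 0.689
tool shift [264.1 -24.5  47.7] turn -0.007
```

Request:
step_arm --commands '[[[30,-3,0],-0.007,0.4],[[40,-3.5,0],0,0.4],[[40,-3.5,0],0,0.4],[[40,-3.5,0],0,0.4],[[40,-3.5,0],0,0.4],[[35,-3,10],0,0.4],[[20,-2,15],0,0.4],[[0,0,0],0,0.4],[[0,0,0],0,0.4],[[0,0,0],0,0.4]]'

```text
clock: 18.5
eef_pos: [487.6, 36.4, 274.0]
tcp_rot: [-3.103, -0.001, 1.565]
contact_force: [-1.2, 0.7, -2.1]
opening: 0.69
```

```bash
python3 -c "
from h import *
gog(486,50,66,1.5337)"
```

```text
t 18.5 grasp [481.7  36.7 119.1] rot [-3.103e+00 -1.000e-03  1.565e+00] F [-1.2  0.7 -2.1] op 0.69
tool shift [13.3  6.3 53. ] turn 0.031
```

Request:
step_arm --commands '[[[13,4,0],0.031,0.4],[[0,0,15],0,0.4],[[0,0,15],0,0.4],[[0,0,12],0,0.4],[[0,0,5],0,0.4],[[0,0,0],0,0.4]]'

```text
clock: 19.25
eef_pos: [489.6, 46.5, 223.5]
tcp_rot: [-3.103, 0.0, 1.533]
contact_force: [0.1, 0.3, -3.0]
opening: 0.689
```

Run:
```python
from h import *
gog(486,50,51,1.5337)
a=grab_frame('wrist');cv2.imwrite('pics/w7.png',cv2.resize(a,(768,576)))
```

```text
t 19.25 grasp [483.6  46.7  68.6] rot [-3.103  0.     1.533] F [ 0.1  0.3 -3. ] op 0.689
tool shift [ 3.4  3.  17.5] turn -0.001
```

View pics/w7.png

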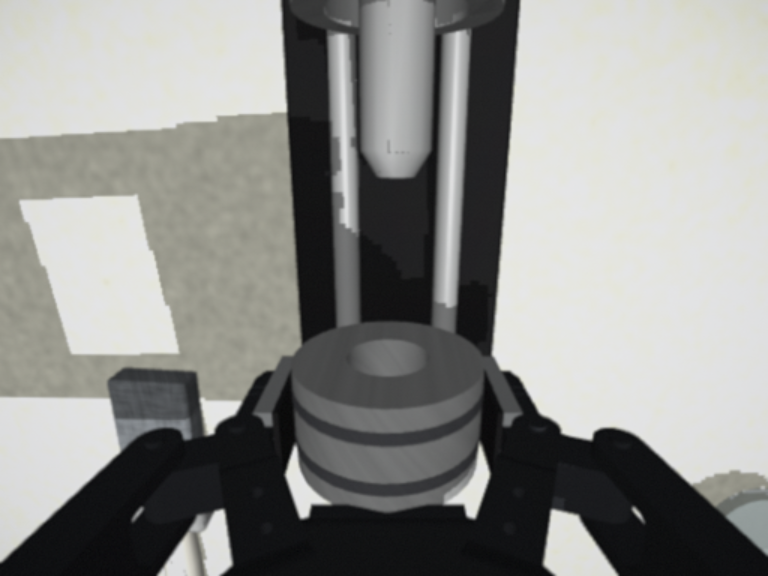

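The post is at column 396 and the collar's bore at 388, so I need +2.5 mm in tool y. That agrees with the computed shift.

Request:
step_arm --commands '[[[3,2.5,5],0,0.4],[[0,0,6],0,0.4],[[0,0,4],0,0.4],[[0,0,2],0,0.4],[[0,0,0],0,0.4]]'

```text
clock: 19.92
eef_pos: [492.3, 49.9, 206.8]
tcp_rot: [-3.105, 0.0, 1.534]
contact_force: [-1.7, 0.3, 3.5]
opening: 0.688
```

```bash
python3 -c "
from h import *
gog(486,50,50.5,1.5337)"
```

```text
t 19.93 grasp [486.6  50.   51.9] rot [-3.105  0.     1.534] F [-1.7  0.3  3.5] op 0.688
tool shift [-0.1 -0.6  1.4] turn -0.0
```

Request:
step_arm --commands '[[[0,0,0],0,0.9],[[0,0,0],0,0.9],[[0,0,0],0,0.9],[[0,0,0],0,0.4],[[0,0,0],0,0.4],[[0,0,0],0,0.4],[[10,0,0],0,0.4],[[12,0,0],0,0.4],[[12,0,0],0,0.4],[[10,0,0],0,0.4],[[8,0,0],0,0.4],[[0,0,0],0,0.4]]' --force 30

```text
clock: 21.42
eef_pos: [493.7, 106.0, 207.3]
tcp_rot: [-3.103, 0.001, 1.535]
contact_force: [0.4, -0.9, 2.1]
opening: 0.696
```

```bash
python3 -c "
from h import *
gog(489.8,149.8,51,1.5337)"
```

```text
t 21.43 grasp [487.6 106.2  52.4] rot [-3.103e+00  1.000e-03  1.535e+00] F [ 0.4 -0.9  2.1] op 0.696
tool shift [43.7  0.7  1.4] turn 0.001
```

Request:
step_arm --commands '[[[8,0,0],0,0.4],[[8,0,0],0,0.4],[[8,0,0],0,0.4],[[7,0,0],0,0.4],[[5,0,0],0,0.4],[[0,0,0],0,0.4]]'

```text
clock: 22.18
eef_pos: [495.2, 144.3, 207.3]
tcp_rot: [-3.103, 0.001, 1.534]
contact_force: [0.1, -1.9, 2.5]
opening: 0.698
```

```bash
python3 -c "
from h import *
gog(489.8,149.8,51,1.5337)"
```

```text
t 22.18 grasp [489.2 144.4  52.4] rot [-3.103e+00  1.000e-03  1.534e+00] F [ 0.1 -1.9  2.5] op 0.698
tool shift [5.4 0.5 1.4] turn 0.001
```

Request:
step_arm --commands '[[[3,0,0],0,0.4],[[3,0,0],0,0.4],[[3,0,0],0,0.4],[[3,0,0],0,0.4]]'

```text
clock: 22.68
eef_pos: [495.6, 152.6, 207.2]
tcp_rot: [-3.102, 0.009, 1.537]
contact_force: [4.4, -30.9, 7.2]
opening: 0.696
```

```bash
python3 -c "
from h import *
gog(489.8,149.8,51,1.5337)"
```

```text
t 22.68 grasp [489.3 151.3  52.3] rot [-3.102  0.009  1.537] F [  4.4 -30.9   7.2] op 0.696
tool shift [-1.5  0.6  1.3] turn 0.004
```

Request:
step_arm --commands '[[[0,0,0],0,1],[[0,0,0],0,1],[[0,0,0],0,1],[[0,0,-20],0,1],[[0,0,-30],0,1],[[-30,0,-30],0,1],[[-40,0,-10],0,1],[[-20,0,0],0,1],[[0,0,0],0,1],[[0,0,0],0,1]]'

```text
clock: 23.92
eef_pos: [496.1, 63.9, 300.2]
tcp_rot: [-3.102, 0.006, 1.538]
contact_force: [0.2, 0.6, -0.5]
opening: 1.0
```

Run:
```python
from h import *
gog(487,90,140,1.5337)
m=camera_model('wrist');a=grab_frame('wrist');cv2.imwrite('pics/w8.png',a)
cv2.imwrite('pics/w8b.png',cv2.resize(a[0:288,64:448],(800,600),interpolation=cv2.INTER_CUBIC))
```

```text
t 23.93 grasp [489.9  63.1 145.3] rot [-3.102  0.006  1.538] F [ 0.2  0.6 -0.5] op 1.0
tool shift [26.8 -3.6  5.3] turn 0.004
```

View pics/w8b.png

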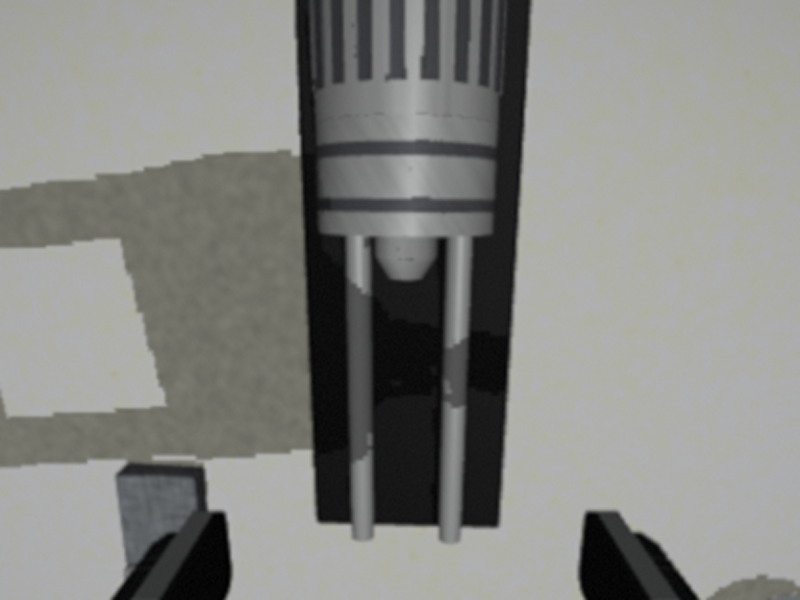

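The collar sits flush against the strainer, with the joint line at row 117 and the post tip showing at (405,260). For certainty I'll push on the collar's end face with the fingers either side of the post.

Request:
step_arm --commands '[[[20,-3,20],0.004,0.42],[[10,0,25],0,0.42],[[0,0,25],0,0.42],[[0,0,15],0,0.42],[[0,0,2],0,0.42],[[0,0,0],0,0.42]]'

```text
clock: 24.72
eef_pos: [491.1, 98.7, 210.6]
tcp_rot: [-3.102, 0.006, 1.538]
contact_force: [-0.2, -0.4, -0.6]
opening: 0.421
```

```bash
python3 -c "
from h import *
gog(488.4,122,54,1.5337)"
```

```text
t 24.73 grasp [485.   98.   55.7] rot [-3.102  0.006  1.538] F [-0.2 -0.4 -0.6] op 0.421
tool shift [24.1  2.7  1.4] turn 0.005
```

Request:
step_arm --commands '[[[6,2.7,0],0,0.42],[[6,0,0],0,0.42],[[5,0,0],0,0.42],[[3,0,0],0,0.42],[[3,0,0],0,0.42],[[3,0,0],0,0.42],[[2,0,0],0,0.42]]'

```text
clock: 25.6
eef_pos: [496.0, 123.3, 212.4]
tcp_rot: [-3.105, 0.015, 1.542]
contact_force: [1.5, -14.7, 3.2]
opening: 0.419
```

```bash
python3 -c "
from h import *
gog(488.4,122,54,1.5337)"
```

```text
t 25.6 grasp [490.3 121.1  57.6] rot [-3.105  0.015  1.542] F [  1.5 -14.7   3.2] op 0.419
tool shift [ 0.9 -1.8  3.6] turn 0.008
```

Contact at y≈121, exactly where home predicts. One firmer push follows, then I'll back off.

Request:
step_arm --commands '[[[3,0,0.5],0,0.42],[[3,0,0.5],0,0.42]]'

```text
clock: 25.85
eef_pos: [496.2, 124.7, 212.3]
tcp_rot: [-3.104, 0.024, 1.544]
contact_force: [0.1, -26.6, 14.7]
opening: 0.421
```

```bash
python3 -c "
from h import *
gog(488.4,122,54,1.5337)"
```

```text
t 25.85 grasp [490.4 121.2  57.4] rot [-3.104  0.024  1.544] F [  0.1 -26.6  14.7] op 0.421
tool shift [ 0.9 -1.8  3.5] turn 0.01
```

Request:
step_arm --commands '[[[-10,0,0],0,0.42],[[-25,0,0],0,0.42],[[-10,0,-30],0,0.42],[[-20,0,-40],0,0.42],[[-30,0,-50],0,0.42],[[-50,0,-50],0,0.42],[[-50,0,-40],0,0.42],[[-50,0,0],0,0.42],[[-50,0,0],0,0.42],[[0,0,0],0,0.42],[[0,0,0],0,0.42]]'

```text
clock: 27.22
eef_pos: [495.1, -165.9, 428.4]
tcp_rot: [-3.106, 0.025, 1.544]
contact_force: [-0.8, 0.0, -0.3]
opening: 0.423
```

Run:
```python
from h import *
gog(487,90,140,1.5337)
t=grab_frame('top');b=grab_frame('side');cv2.imwrite('pics/top9.png',t);cv2.imwrite('pics/side9.png',b)
o=np.zeros((560,800,3),np.uint8)
o[:270,:570]=cv2.resize(t[205:250,140:235],(570,270),interpolation=cv2.INTER_CUBIC)
o[280:560,:400]=cv2.resize(t[80:280,100:386],(400,280))
o[200:560,410:800]=cv2.resize(b[230:355,240:330],(390,360),interpolation=cv2.INTER_CUBIC)
cv2.imwrite('pics/m9.png',o)
```

```text
t 27.23 grasp [ 489.5 -169.7  273.5] rot [-3.106  0.025  1.544] F [-0.8  0.  -0.3] op 0.423
tool shift [262.8  -4.9 127.2] turn 0.011
```

View pics/m9.png

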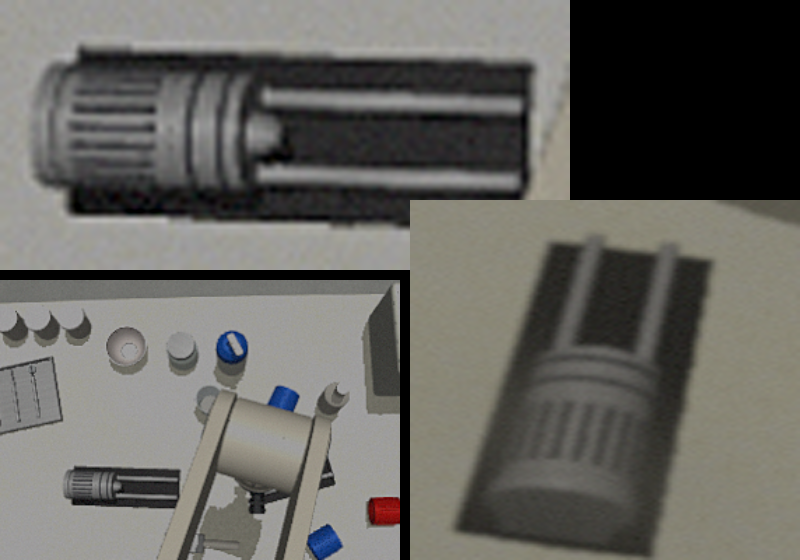

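Both rings are home: flange, strainer and collar are in contact (top panel: flange at x≈50, strainer 70–180, collar 180–255). The bystanders stand and the arm is clear.

```bash
python3 -c "
from rig import *
sign_off();print(sense()['clock'])"
```

```text
the job is handed in; nothing more can be done
the job is handed in; nothing more can be done
```

Both rings are on the carrier's post and fully home, and the job is handed in at about 27 s of the 54 s allowed. I threaded the slotted strainer on first and slid it to the flange, then the grooved collar behind it.

- **Seating:** The strainer met the flange at about 25 N and the collar met the strainer at about 31 N. A final push on the collar's end face built to about 27 N with no further movement, at the position home predicts to within about 1 mm.
- **Last pictures:** The top and side views show flange, strainer and collar with no visible gaps. The dispenser, jar, glass and spray bottle are all standing, and I never touched the blue and red look-alikes. The gripper was well clear at hand-in, with no load on the wrist.
- **Disagreements:** The tool picked up a tilt of up to about 2° on the way. I allowed for it in the alignment moves. Nothing failed.

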